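# Fill the empty pockets of the warming block

### The arm

A 6-joint arm with a two-finger parallel gripper is mounted at the origin on the work surface. World frame = base frame: x ahead of the robot, y to its left, z up, the work surface at z = 0. Lengths are in m, angles in rad, forces in N, time in s.
With the tool pointing down it reaches from about 0.275 to 1 m from the base axis. Payload 8.4 kg.
Tool frame: the origin (TCP) lies on the centre line of the jaws, within the pads' length; the fingertips stand 14 mm ahead of it and the grasp point (between the pads) lies 5 mm behind it; z points along the fingers, y is the direction in which the jaws open and shut (so a half turn about z gives the same grasp; the last joint's range is limited). The gripper opens to 85 mm and grips with 20 to 120 N. Pads are 22 mm wide; open, the fingers measure 114 mm over their backs; the gripper's body (76 mm by 85 mm) begins 54 mm behind the grasp point. The pads swing forward as they close: fully open they stand 13 mm farther back than shut.
Start: joints at [-1.247, 0.353, 1.633, -0, 1.155, -0.002], TCP at [0.2, -0.592, 0.245] pointing down, gripper open.
Joint ranges: [-2.63, 2.63], [-0.92, 2.1], [0.06, 2.66], [-1.3, 4.44], [0, 2.69], [-3.02, 3.02]. Speed limits (rad/s): [2.22, 2.22, 2.79, 3.14, 3.14, 3.14].

### API

Orientations are given as a rotation vector (axis times angle).
In Python, from rig import arm, effector, inverse_kinematics, eyes, monitor gives the robot as it stands. Calls block until the motion is done:
- arm.reach(position, orientation): joint-space move of the TCP to a pose.
- arm.move_l(position, rotation=None, vel=0.15): straight line of the TCP; rotation=None keeps the orientation; vel is the mean speed in m/s.
- arm.movej(angles): joint-space move.
- effector.set_gripper(opening, newtons=None): opening from 0.0 (shut) to 1.0 (fully open); newtons is the grip in N (None keeps the last); returns when the fingers have stopped.
- arm.hold(seconds).
- inverse_kinematics(position, orientation): joint angles nearest the present ones, or None.
- eyes.get_image(name): name is "scene" or "top" or "wrist"; returns a dict with "frame" (384x512x3 uint8, red, green, blue), "intrinsics" (3x3 intrinsics, pixels), "eye" and "attitude" of the camera in the world; the wrist camera has in their place "tool_from_camera" (4x4, takes a point from camera to tool coordinates, whose origin is the TCP and whose axes are the flange's). Camera axes: x right, y down, z forward; pixel columns grow to the right and rows downward; lengths in m; the calibration is good to about 2 mm. A picture is of the moment at which its call begins: read the wrist's pose just before it. There is no depth.
A pose or a line that the arm cannot do raises arm.PlanningError and nothing moves.
- arm.finish_job(): hands the job in, once; it reports no verdict.
Readings, each from a call of its own:
- monitor.current_time_s(): time.
- monitor.current_q(): joint angles.
- monitor.current_dq(): joint speeds.
- monitor.current_joint_efforts(): joint torques, N m.
- monitor.current_eef_pos(): TCP position.
- monitor.current_ee_rot(): TCP orientation.
- monitor.current_force(): force on the tool from outside, world axes, zero at the start.
- monitor.current_torque(): the same for the moment, N m.
- monitor.current_width(): opening from 0.0 (shut) to 1.0 (fully open).
Only numpy, scipy, OpenCV 4.12 (cv2) and the standard library are available. Lean on these libraries where they do the work, as an engineer would, in place of code of your own. Each camera call takes 0.05 s, during which the arm holds its last target. There are 200 camera calls.

### The job

Two spare sample bottles have been left lying on the bench. First stand both upright on the bench and let go of them, so that the samples run down out of the caps; then take them up again and fill the two empty pockets of the warming block with them, one in each, caps up and right down on the pocket floor before you let go. Never drop a spare, and leave the four bottles already in the block and the other glassware where they are.

Things in the scene. Friction and masses are not known exactly. Their poses are not given: they have to be found in the camera images.
- block: fixed steel warming block, 180 x 250 mm (its x, y), deck 80 mm above the bench, 14 mm handles on its y ends, panel on its -x side. Six square pockets, 2 along x by 3 along y, 64 mm apart, each 48 x 48 mm, upright walls, 60 mm deep (floor 20 mm above the bench). Four hold a bottle, two are empty; which varies. Origin: centre of the underside; z up
- pocket0 (a point): centre of the floor of pocket 0 of the block, at x -32, y -64 mm in the block's frame, 20 mm above the bench; axes as the block's
- pocket1 (a point): centre of the floor of pocket 1 of the block, at x -32, y +0 mm in the block's frame, 20 mm above the bench; axes as the block's
- pocket2 (a point): centre of the floor of pocket 2 of the block, at x -32, y +64 mm in the block's frame, 20 mm above the bench; axes as the block's
- pocket3 (a point): centre of the floor of pocket 3 of the block, at x +32, y -64 mm in the block's frame, 20 mm above the bench; axes as the block's
- pocket4 (a point): centre of the floor of pocket 4 of the block, at x +32, y +0 mm in the block's frame, 20 mm above the bench; axes as the block's
- pocket5 (a point): centre of the floor of pocket 5 of the block, at x +32, y +64 mm in the block's frame, 20 mm above the bench; axes as the block's
- seated0: bottle already standing in a pocket of the block, same make as the spares: white square body 40 x 40 x 60 mm, above it a narrow neck and a square black cap 30 x 30 mm, 26 mm high, sides parallel to the body's, its top 94 mm above the bottle's base (34 mm above the deck). Origin: centre of its base; z up towards the cap
- seated1: bottle already standing in a pocket of the block, same make as the spares: white square body 40 x 40 x 60 mm, above it a narrow neck and a square black cap 30 x 30 mm, 26 mm high, sides parallel to the body's, its top 94 mm above the bottle's base (34 mm above the deck). Origin: centre of its base; z up towards the cap
- seated2: bottle already standing in a pocket of the block, same make as the spares: white square body 40 x 40 x 60 mm, above it a narrow neck and a square black cap 30 x 30 mm, 26 mm high, sides parallel to the body's, its top 94 mm above the bottle's base (34 mm above the deck). Origin: centre of its base; z up towards the cap
- seated3: bottle already standing in a pocket of the block, same make as the spares: white square body 40 x 40 x 60 mm, above it a narrow neck and a square black cap 30 x 30 mm, 26 mm high, sides parallel to the body's, its top 94 mm above the bottle's base (34 mm above the deck). Origin: centre of its base; z up towards the cap
- spare_a: spare bottle, at the start lying on its side on the bench: white square body 40 x 40 x 60 mm, then neck 24 mm wide, 8 mm long, then square black cap 30 x 30 mm, 26 mm long, sides parallel to the body's; 94 mm long in all, about 0.14 kg. x runs from base to cap (up when it stands upright). Origin: on a side face, 47 mm from the base; the long axis lies 20 mm along +z from it
- spare_a_base (a point): centre of this spare's square base (bottom face); axes as the bottle's, x towards the cap
- spare_a_cap (a point): centre of the top of this spare's cap, 94 mm from its base; axes as the bottle's
- spare_b: spare bottle, at the start lying on its side on the bench: white square body 40 x 40 x 60 mm, then neck 24 mm wide, 8 mm long, then square black cap 30 x 30 mm, 26 mm long, sides parallel to the body's; 94 mm long in all, about 0.14 kg. x runs from base to cap (up when it stands upright). Origin: on a side face, 47 mm from the base; the long axis lies 20 mm along +z from it
- spare_b_base (a point): centre of this spare's square base (bottom face); axes as the bottle's, x towards the cap
- spare_b_cap (a point): centre of the top of this spare's cap, 94 mm from its base; axes as the bottle's
- flask: bystander: conical glass flask with glass stopper, 82 mm wide, 146 mm tall; origin at centre of its underside
- beaker: bystander: glass beaker, 70 mm wide, 85 mm tall; origin at centre of its underside
- dish: bystander: white porcelain dish, 90 mm wide, 35 mm tall; origin at centre of its underside
Mind the look-alikes: they are no part of the job. Leave any blue or red look-alike of the spare_b alone.

How it is judged:
On the way:
1. both spares stand upright on the bench at the same time, let go (angle between each of spare_a, spare_b's own x axis and vertical below 0.1 rad and contact force between the fingers and spare_a below 0.05 N and linear speed of each of spare_a, spare_b below 0.03 m/s and angular speed of each of spare_a, spare_b below 0.3 rad/s and height (world z) of each of spare_a_base, spare_b_base below 0.006 m and contact force between the fingers and spare_b below 0.05 N), for 0.2 s.
At the end, for the whole second after the job is handed in: each spare stands in a pocket of the block of its own, cap up within 0.1 rad, its base within 10 mm of the pocket's centre and less than 6 mm above the pocket floor, let go and at rest (angle between each of spare_a, spare_b's own x axis and vertical below 0.1 rad and contact force between the fingers and spare_a below 0.05 N and linear speed of each of spare_a, spare_b below 0.03 m/s and angular speed of each of spare_a, spare_b below 0.3 rad/s and height (world z) of spare_a_base between 0.014 and 0.026 m and (horizontal distance between spare_a_base and pocket0 below 0.01 m or horizontal distance between spare_a_base and pocket1 below 0.01 m or horizontal distance between spare_a_base and pocket2 below 0.01 m or horizontal distance between spare_a_base and pocket3 below 0.01 m or horizontal distance between spare_a_base and pocket4 below 0.01 m or horizontal distance between spare_a_base and pocket5 below 0.01 m) and contact force between the fingers and spare_b below 0.05 N and height (world z) of spare_b_base between 0.014 and 0.026 m and (horizontal distance between spare_b_base and pocket0 below 0.01 m or horizontal distance between spare_b_base and pocket1 below 0.01 m or horizontal distance between spare_b_base and pocket2 below 0.01 m or horizontal distance between spare_b_base and pocket3 below 0.01 m or horizontal distance between spare_b_base and pocket4 below 0.01 m or horizontal distance between spare_b_base and pocket5 below 0.01 m)); the robot touches nothing.
It fails at once if a bottle already in the block is shifted by more than 20 mm (distance of any of seated0, seated1, seated2, seated3 from where it was at the start of the episode above 0.02 m).
It fails at once if the flask, beaker or dish is shifted by more than 30 mm (distance of any of flask, beaker, dish from where it was at the start of the episode above 0.03 m).
It fails at once if a spare is dropped: the fingers do not touch it while its base and its cap are both more than 50 mm above the bench (30 mm above the pocket floors) ((contact force between the fingers and spare_a below 0.05 N and height (world z) of each of spare_a_base, spare_a_cap above 0.05 m) or (contact force between the fingers and spare_b below 0.05 N and height (world z) of each of spare_b_base, spare_b_cap above 0.05 m)).
It also fails if it takes over 72 s, if anything falls off the work surface, if the arm or the gripper's body presses on something with over 40 N, if the wrist force passes 120 N, or if a joint passes its speed limit or range.

## Working session

There is one attempt and no reset: what is moved stays moved. The work goes in short steps, each a Python script; the robot and the scene stay as the last script left them, time stands still between calls to the robot, and variables do not carry over. Pictures are saved under pics/ and viewed, about 8 in all and at most 12, crops included, and the job is handed in when it is done.

```bash
mkdir -p pics; ls; python3 - <<'E'
from rig import eyes, monitor
import cv2,numpy as np
for n in ["scene","top"]:
    d=eyes.get_image(n); np.savez(f"{n}.npz",**d)
    cv2.imwrite(f"pics/{n}0.png",cv2.resize(d["frame"][:,:,::-1],(800,600),interpolation=cv2.INTER_CUBIC))
    print(n,d["intrinsics"].tolist(),d["eye"],d["attitude"])
d=eyes.get_image("wrist");print(d["tool_from_camera"],monitor.current_ee_rot(),monitor.current_time_s())
E
```

```text
pics
scene [[422.93051638993194, 0.0, 252.05051511178783], [0.0, 422.93051638993194, 192.32485198587202], [0.0, 0.0, 1.0]] [1.10669032 0.400712   0.70418194] [-1.07295196 -2.35968877  1.03215653]
top [[455.51843462715993, 0.0, 252.95819311835604], [0.0, 455.51843462715993, 177.82758742761644], [0.0, 0.0, 1.0]] [ 0.43064189 -0.05010677  1.28879413] [-2.17218324  2.18569797 -0.10788579]
[[ 5.41292762e-04 -9.55371452e-01 -2.95406661e-01  7.58541407e-02]
 [ 9.99999831e-01  4.54576782e-04  3.62222674e-04 -2.82266266e-04]
 [-2.11772193e-04 -2.95406807e-01  9.55371537e-01 -1.28316906e-01]
 [ 0.00000000e+00  0.00000000e+00  0.00000000e+00  1.00000000e+00]] [-3.09893086e+00 -5.09352201e-01  2.79884093e-04] 0.15
```

View pics/top0.png

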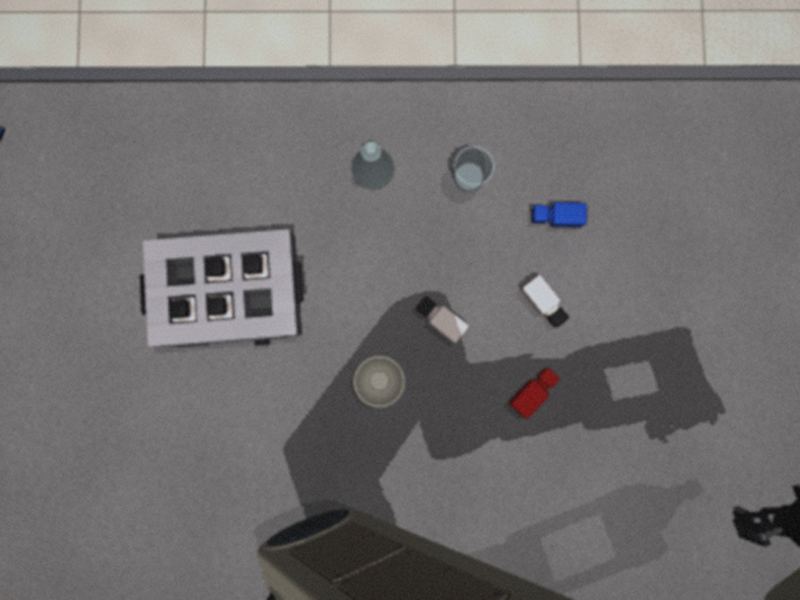

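View pics/scene0.png

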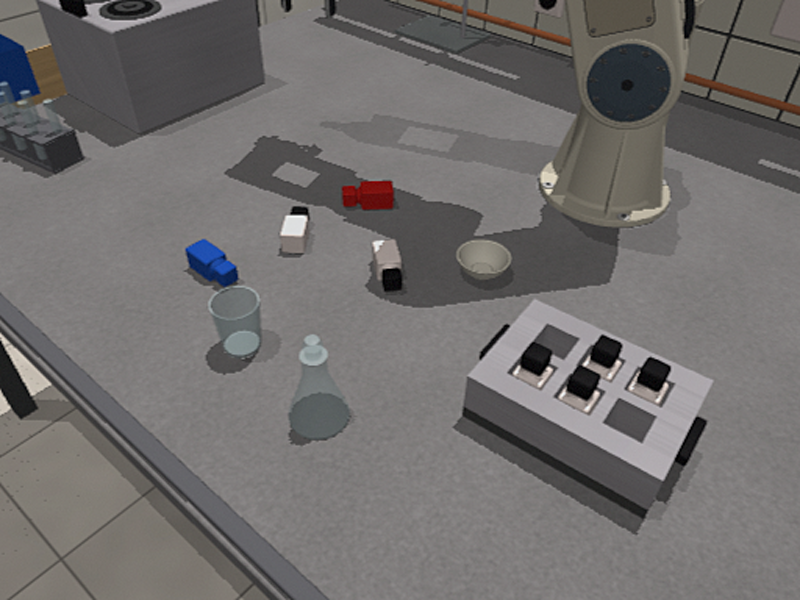

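Top view (800×600): white spares at (542,298) with its cap at (557,317), and (448,322) with its cap at (428,307). The block is at (220,288), with empty pockets at (180,271) and (258,303). The blue (570,213) and red (535,395) bottles are look-alikes. The scene view agrees with this.

```bash
cat > h.py <<'E'
import numpy as np, cv2
from scipy.spatial.transform import Rotation as R
from rig import arm, effector, inverse_kinematics, eyes, monitor
def cast(uv,K,T,z):
    uv=np.asarray(uv,float).reshape(-1,2)
    d=(T[:3,:3]@np.linalg.inv(K)@np.c_[uv,np.ones(len(uv))].T).T
    return T[:3,3]+d*((z-T[2,3])/d[:,2])[:,None]
def mat(p,rv):
    T=np.eye(4);T[:3,:3]=R.from_rotvec(rv).as_matrix();T[:3,3]=p;return T
def look(name):
    if name=="wrist":
        W=mat(monitor.current_eef_pos(),monitor.current_ee_rot())
        d=eyes.get_image(name);return d["frame"],d["intrinsics"],W@d["tool_from_camera"]
    d=eyes.get_image(name);return d["frame"],d["intrinsics"],mat(d["eye"],d["attitude"])
def rot(t,y):
    "rotvec of tool with z=t, y as near y as possible"
    t=np.array(t,float)/np.linalg.norm(t);y=np.array(y,float);y-=t*(y@t);y/=np.linalg.norm(y)
    return R.from_matrix(np.c_[np.cross(y,t),y,t]).as_rotvec()
def u(a): return np.array([np.cos(a),np.sin(a),0])
E
python3 - <<'E'
import numpy as np,cv2
from h import *
d=dict(np.load("top.npz"));K=d["intrinsics"];T=mat(d["eye"],d["attitude"]);f=d["frame"]
hsv=cv2.cvtColor(f,cv2.COLOR_RGB2HSV)
print("deck hsv",hsv[int(215*.64),int(235*.64)-0],hsv[int(246*.64),int(200*.64)],"bench",hsv[200,60],hsv[100,200])
c=lambda p,z:cast(np.array(p)*.64,K,T,z)[0].round(4)
for n,b,cap in(("a",(542,295),(558,317)),("b",(446,321),(428,307))):
    print(n,c(b,.04),c(cap,.035))
print("flask",c((373,172),0),"beaker",c((470,178),0),"dish",c((379,382),.02),"blue",c((562,214),.04),"red",c((535,395),.04))
print("deck corners",[c(p,.08) for p in((143,241),(291,230),(298,335),(150,346))])
m=((hsv[...,2]>135)&(hsv[...,1]<60)).astype(np.uint8);m[:60]=0
for k in cv2.findContours(m,cv2.RETR_EXTERNAL,cv2.CHAIN_APPROX_NONE)[0]:
    if cv2.contourArea(k)>60: r=cv2.minAreaRect(k);print(r,cast(cv2.boxPoints(r),K,T,.08 if r[0][0]<200 else .04).round(4)[:,:2].tolist())
W=R.from_rotvec(monitor.current_ee_rot()).as_matrix();print(W)
E
```

```text
deck hsv [  8   8 124] [140   9 169] bench [165   4 117] [  0   0 113]
a [ 0.5123 -0.3191  0.04  ] [ 0.4736 -0.3474  0.035 ]
b [ 0.4676 -0.1494  0.04  ] [ 0.4926 -0.1183  0.035 ]
flask [ 0.7439 -0.0215  0.    ] beaker [ 0.7318 -0.2002  0.    ] dish [ 0.3614 -0.0311  0.02  ] blue [ 0.6565 -0.3584  0.04  ] red [ 0.3382 -0.3025  0.04  ]
deck corners [array([0.6062, 0.37  , 0.08  ]), array([0.6239, 0.1176, 0.08  ]), array([0.4444, 0.1046, 0.08  ]), array([0.4275, 0.3537, 0.08  ])]
((242.5, 243.5), (9.0, 9.0), 90.0) [[0.3773, -0.0191], [0.3772, -0.0436], [0.3529, -0.0434], [0.3531, -0.019]]
((287.6554260253906, 207.18243408203125), (21.73830795288086, 13.484725952148438), 35.53767776489258) [[0.4653, -0.1204], [0.4953, -0.1423], [0.4603, -0.1903], [0.4306, -0.1684]]
((347.18292236328125, 188.85366821289062), (24.363107681274414, 14.836507797241211), 51.34019470214844) [[0.5258, -0.2833], [0.5513, -0.3159], [0.4985, -0.3565], [0.4732, -0.3239]]
((139.1861114501953, 183.87661743164062), (67.89166259765625, 95.40348052978516), 85.8150863647461) [[0.6082, 0.3764], [0.6257, 0.1228], [0.4448, 0.1085], [0.4282, 0.3588]]
((299.5, 112.5), (13.0, 15.0), 90.0) [[0.7451, -0.1713], [0.7449, -0.2133], [0.7079, -0.2126], [0.7081, -0.1708]]
((237.5, 96.5), (11.0, 9.0), 90.0) [[0.7886, -0.0066], [0.7885, -0.0318], [0.7571, -0.0316], [0.7572, -0.0065]]
[[ 9.47390326e-01  3.20080375e-01 -3.51237218e-04]
 [ 3.20080567e-01 -9.47389758e-01  1.03796909e-03]
 [-5.25008890e-07 -1.09578608e-03 -9.99999400e-01]]
```

```bash
cat > ik.py <<'E'
from h import *
Z=np.array([0,0,1.])
def grasp(c,tau): return rot(-np.cos(tau)*Z-np.sin(tau)*c, np.cross(c,Z))
def stand(phi,tau): return rot(np.cos(tau)*u(phi)-np.sin(tau)*Z, np.cross(u(phi),Z))
def tcp(g,rv): return np.array(g)+R.from_rotvec(rv).apply([0,0,.005])
E
python3 - <<'E'
from ik import *
for n,p,a in(("a",(.512,-.320,.027),-2.49),("b",(.465,-.155,.027),.95)):
  for td in(0,15,30,40):
    tau=np.radians(td); r=grasp(u(a),tau)
    q=[inverse_kinematics(tcp(np.array(p)+[0,0,h],r),r) for h in(0,.12)]
    print(n,td,[x is not None and np.round(x,2) for x in q])
for s in((.56,-.03),(.56,-.2)):
  for td in(0,15,30,40):
   for dp in(-.4,0,.4):
    r=stand(np.arctan2(s[1],s[0])+dp,np.radians(td));q=inverse_kinematics(tcp((*s,.045),r),r)
    print(s,td,dp,q is not None and np.round(q,2))
# look at both spares and pockets
pics=[]
for n,p,yaw in(("a",(.50,-.33),-2.49),("b",(.475,-.14),.95),("blk",(.526,.239),.07)):
    h=.20 if n!="blk" else .33
    for k in ((0,np.pi) if n!="blk" else (0,np.pi)):
        r=rot(-Z,np.cross(u(yaw+k),Z)); q=inverse_kinematics((*p,h),r)
        print(n,k,q is not None and np.round(q,2))
        if q is not None and abs(q[5])<2.9:
            arm.reach((*p,h),r); f,K,T=look("wrist"); np.savez(f"w_{n}.npz",f=f,K=K,T=T); pics.append(f); break
cv2.imwrite("pics/w1.png",cv2.resize(np.hstack(pics),(800,200),interpolation=cv2.INTER_AREA)[:,:,::-1])
print(monitor.current_time_s())
E
```

```text
a 0 [array([-0.56,  0.6 ,  1.82, -0.  ,  0.72, -2.78]), array([-0.56,  0.43,  1.77, -0.  ,  0.94, -2.78])]
a 15 [False, False]
a 30 [array([-0.83,  0.64,  1.91,  0.84,  0.73,  2.55]), array([-0.83,  0.45,  1.87,  0.69,  0.9 ,  2.77])]
a 40 [array([-0.91,  0.7 ,  1.91,  1.03,  0.85,  2.32]), array([-0.91,  0.49,  1.89,  0.89,  0.98,  2.55])]
b 0 [array([-0.32,  0.49,  2.07, -0.  ,  0.58,  0.3 ]), array([-0.32,  0.28,  2.01, -0.  ,  0.85,  0.3 ])]
b 15 [array([-0.17,  0.54,  2.01, -0.35,  0.74,  0.73]), array([-0.17,  0.34,  1.95, -0.28,  0.98,  0.62])]
b 30 [array([-0.04,  0.63,  1.92, -0.54,  0.96,  0.97]), array([-0.04,  0.44,  1.89, -0.47,  1.16,  0.84])]
b 40 [array([ 0.02,  0.71,  1.87, -0.61,  1.11,  1.07]), array([ 0.02,  0.52,  1.85, -0.56,  1.29,  0.95])]
(0.56, -0.03) 0 -0.4 [ 0.39  1.24  2.3   4.02  1.83 -1.27]
(0.56, -0.03) 0 0 [-0.06  1.33  2.38  3.13  2.14 -1.57]
(0.56, -0.03) 0 0.4 [-0.51  1.24  2.3   2.25  1.83 -1.88]
(0.56, -0.03) 15 -0.4 [ 0.36  1.02  2.38  3.92  1.49 -1.38]
(0.56, -0.03) 15 0 [-0.06  1.09  2.47  3.14  1.73 -1.57]
(0.56, -0.03) 15 0.4 [-0.48  1.02  2
[... 498 characters left out ...]
2) 0 0.4 [-0.75  1.21  2.25  2.31  1.79 -1.8 ]
(0.56, -0.2) 15 -0.4 [ 0.03  0.99  2.33  3.89  1.44 -1.44]
(0.56, -0.2) 15 0 [-0.35  1.04  2.41  3.14  1.62 -1.57]
(0.56, -0.2) 15 0.4 [-0.73  0.99  2.33  2.38  1.44 -1.7 ]
(0.56, -0.2) 30 -0.4 [-0.03  0.77  2.34  3.87  1.02 -1.6 ]
(0.56, -0.2) 30 0 [-0.35  0.78  2.42  3.14  1.1  -1.57]
(0.56, -0.2) 30 0.4 [-0.66  0.77  2.34  2.41  1.02 -1.54]
(0.56, -0.2) 40 -0.4 [-0.09  0.64  2.3   3.92  0.72 -1.75]
(0.56, -0.2) 40 0 [-0.35  0.64  2.37  3.14  0.74 -1.57]
(0.56, -0.2) 40 0.4 [-0.6   0.64  2.3   2.35  0.73 -1.39]
a 0 [-0.59  0.36  1.73 -0.    1.05 -2.81]
b 0 [-0.29  0.2   1.95 -0.    0.99  0.33]
blk 0 [ 0.42  0.21  1.64 -0.    1.29  1.92]
6.8333
```

View pics/w1.png

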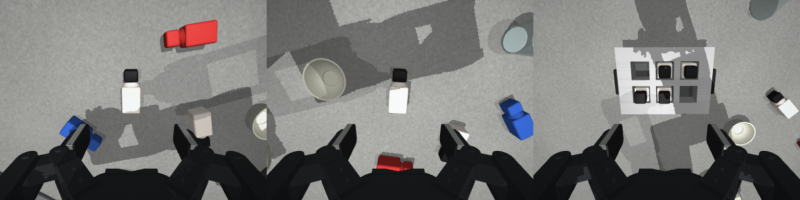

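Wrist montage: spare a is upright in the image at (131,90) with its cap at (131,75). Spare b is at (399,95) with its cap at (400,75). In the block, the empty pockets are at (640,70) and (688,94).

```bash
cat > meas.py <<'E'
from h import *
def big(m,near):
    best=None
    for k in cv2.findContours(m.astype(np.uint8),cv2.RETR_EXTERNAL,cv2.CHAIN_APPROX_NONE)[0]:
        if cv2.contourArea(k)>40:
            d=abs(cv2.pointPolygonTest(k,near,True)) if cv2.pointPolygonTest(k,near,True)<0 else 0
            if best is None or d<best[0]: best=(d,k)
    return best[1]
E
python3 - <<'E'
from meas import *
vis=[]
for n,pb,pc in(("a",(251,180),(251,145)),("b",(254,190),(256,145))):
    d=np.load(f"w_{n}.npz");f,K,T=d["f"],d["K"],d["T"];v=f.max(2)
    hb=f.min(2)
    print(n,"px",v[int(pb[1])-20:int(pb[1])+30:6,pb[0]],v[130:165:5,pc[0]])
    kb=big((hb>165),pb);kc=big(v<45,pc)
    for k,z,name in((kb,.04,"body"),(kc,.035,"cap")):
        r=cv2.minAreaRect(k);P=cast(cv2.boxPoints(r),K,T,z)[:,:2];e=np.linalg.norm(P[1]-P[0]),np.linalg.norm(P[2]-P[1])
        L=(P[1]-P[0]) if e[0]>e[1] else (P[2]-P[1])
        print(n,name,P.mean(0).round(4),np.round(e,4),"angle",np.arctan2(L[1],L[0]).round(3), np.round(r[0],0))
    cv2.drawContours(f,[kb,kc],-1,(0,255,0),1); vis.append(cv2.resize(f[100:250,180:330],(400,400)))
d=np.load("w_blk.npz");f,K,T=d["f"],d["K"],d["T"]
m=cv2.morphologyEx((f.min(2)>150).astype(np.uint8),cv2.MORPH_CLOSE,np.ones((5,5)))
k=big(m,(251,120));r=cv2.minAreaRect(k);P=cast(cv2.boxPoints(r),K,T,.08)
print(P.round(4)[:,:2].tolist(),P.mean(0),np.linalg.norm(P[1]-P[0]),np.linalg.norm(P[2]-P[1]))
cv2.drawContours(f,[k],-1,(0,255,0),1); vis.append(cv2.resize(f[70:270,130:380],(500,400)))
cv2.imwrite("pics/m.png",cv2.resize(np.hstack(vis),(800,246))[:,:,::-1])
E
```

```text
a px [247 238 247 246 246 247 247 247 247] [165  26  54  48  42  35 247]
a body [ 0.5107 -0.323 ] [0.0371 0.0663] angle 0.669 [252. 187.]
a cap [ 0.4744 -0.3512] [0.0273 0.0254] angle 2.222 [251. 145.]
b px [175 250 250 250 250 250 250 250 176] [ 92  21  29  26  22  20 172]
b body [ 0.4514 -0.2396] [0.401  0.2387] angle -0.288 [295. 240.]
b cap [ 0.4978 -0.1138] [0.0266 0.0284] angle -0.681 [255. 144.]
[[0.6974, 0.5498], [0.721, 0.2169], [0.306, 0.1741], [0.2737, 0.6328]] [0.49952671 0.3934026  0.08      ] 0.3337010275398308 0.4172331364649554
```

View pics/m.png

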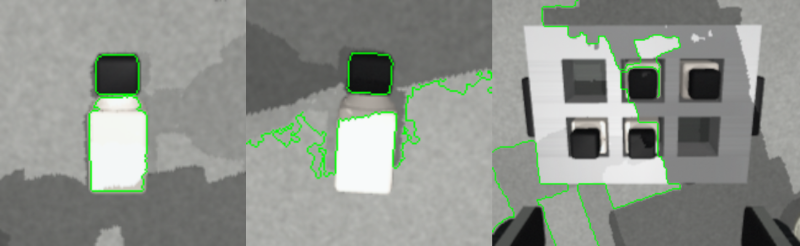

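```bash
python3 - <<'E'
from meas import *
d=np.load("w_b.npz");f,K,T=d["f"],d["K"],d["T"]
k=big(f.min(2)>225,(254,190));r=cv2.minAreaRect(k);P=cast(cv2.boxPoints(r),K,T,.04)[:,:2]
L=P[2]-P[1];print(P.round(4).tolist(),P.mean(0),np.arctan2(L[1],L[0]))
f=np.load("w_blk.npz")["f"];cv2.imwrite("pics/blk.png",cv2.resize(f[75:225,140:340],(800,600),interpolation=cv2.INTER_CUBIC)[:,:,::-1])
E
```

```text
[[0.4322, -0.1644], [0.4679, -0.1215], [0.4963, -0.1444], [0.4621, -0.1888]] [ 0.46460691 -0.15477446] -0.6802182669420989
```

View pics/blk.png

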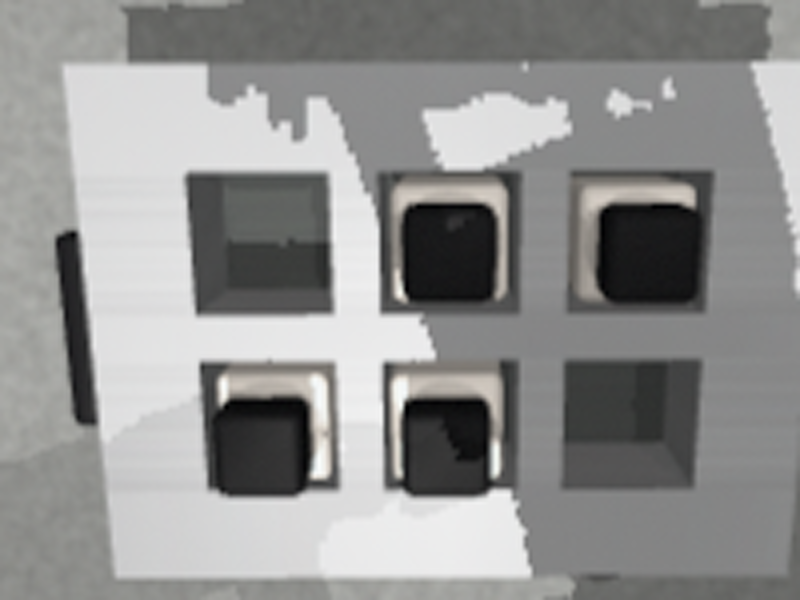

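Read off the crop, in crop pixels: the pocket 5 rim corners are (187,173), (328,173), (332,312), (199,313), and the pocket 0 rim corners are (565,360), (700,360), (694,488), (563,488).

```bash
python3 - <<'E'
from ik import *
d=np.load("w_blk.npz");K,T=d["K"],d["T"]
o=lambda P:np.c_[140+(np.array(P)[:,0]+.5)/4-.5,75+(np.array(P)[:,1]+.5)/4-.5]
A=cast(o([(187,173),(328,173),(332,312),(199,313)]),K,T,.08)[:,:2];B=cast(o([(565,360),(700,360),(694,488),(563,488)]),K,T,.08)[:,:2]
for P in(A,B): print(P.round(4).tolist(),P.mean(0),[np.linalg.norm(P[i]-P[i-1]).round(4) for i in range(4)])
D=A.mean(0)-B.mean(0);print("yaw",np.arctan2(D[1],D[0])-np.arctan2(64*2,64),np.linalg.norm(D),"exp .1431", (A.mean(0)+B.mean(0))/2)
# pick b
c=u(.895);tau=np.radians(30);g=np.array([.4722,-.1455,.026]);r=grasp(c,tau);p=tcp(g,r);t=R.from_rotvec(r).apply(Z)
print([inverse_kinematics(tcp((.56,y,.28),stand(np.arctan2(y,.56),tau)),stand(np.arctan2(y,.56),tau)) for y in(-.03,-.2)])
effector.set_gripper(.85)
arm.reach(p-t*.12,r); arm.move_l(p,vel=.15)
effector.set_gripper(0.,50);print("w",monitor.current_width(),monitor.current_force())
arm.move_l(p+[0,0,.27],vel=.25)
print("w",monitor.current_width(),monitor.current_force(),monitor.current_time_s())
f,_,_=look("top");cv2.imwrite("pics/b1.png",f[:,:,::-1])
E
```

```text
[[0.5774, 0.3298], [0.5807, 0.2831], [0.5344, 0.2799], [0.5308, 0.3257]] [0.55583232 0.30460756] [np.float64(0.0468), np.float64(0.0468), np.float64(0.0464), np.float64(0.0459)]
[[0.5233, 0.1981], [0.5266, 0.1511], [0.4796, 0.1467], [0.4762, 0.194]] [0.50141838 0.1724764 ] [np.float64(0.0472), np.float64(0.0472), np.float64(0.0472), np.float64(0.0474)]
yaw 0.07299533720271234 0.1428968907500925 exp .1431 [0.52862535 0.23854198]
[array([-0.05886845,  0.02373913,  2.43391348,  3.12855796,  0.36327954,
       -1.56128635]), array([-0.34779631,  0.07895685,  2.37269431,  3.12977447,  0.35727401,
       -1.56211055])]
w 0.46179093318936604 [1.42659409 2.07872752 5.80598093]
w 0.4606974934338967 [-0.61330891 -0.4573416  -1.33850878] 11.1667
```

```bash
cat > put.py <<'E'
from ik import *
tau=np.radians(30)
def put(s,phi):
    "stand held bottle with its axis at s (xy)"
    r=stand(phi,tau); g=np.array([*s,0])-.006*u(phi)
    arm.reach(tcp(g+.28*Z,r),r)
    arm.move_l(tcp(g+.10*Z,r),vel=.25); arm.move_l(tcp(g+.046*Z,r),vel=.08)
    arm.hold(.15); f0=monitor.current_force()
    for z in np.arange(.045,.035,-.001):
        arm.move_l(tcp(g+z*Z,r),vel=.03); f=monitor.current_force()
        if f[2]-f0[2]>3: break
    print("contact z",z,f-f0); arm.hold(.2)
    effector.set_gripper(.75); t=R.from_rotvec(r).apply(Z)
    p=np.array(monitor.current_eef_pos()); arm.move_l(p-t*.1,vel=.15)
    arm.move_l(p-t*.1+.12*Z,vel=.3)
    print("t",monitor.current_time_s())
E
python3 - <<'E'
from put import *
s=(.56,-.03); put(s,np.arctan2(s[1],s[0]))
f,_,_=look("scene");g,_,_=look("top");cv2.imwrite("pics/b2.png",cv2.resize(np.hstack([f,g]),(800,300),interpolation=cv2.INTER_AREA)[:,:,::-1])
E
```

```text
contact z 0.043 [-2.48600531  0.33904574  5.59389573]Traceback (most recent call last):
  File "<stdin>", line 2, in <module>
  File "put.py", line 14, in put
    p=np.array(monitor.current_eef_pos()); arm.move_l(p-t*.1,vel=.15)
                                           ~~~~~~~~~~^^^^^^^^^^^^^^^^
rig.PlanningError: the arm cannot follow that straight line within its joint ranges
```

```bash
python3 - <<'E'
from put import *
p=np.array(monitor.current_eef_pos());r=monitor.current_ee_rot();t=R.from_rotvec(r).apply(Z)
print(p,t,monitor.current_width(),monitor.current_q().round(2) if hasattr(monitor.current_q(),'round') else monitor.current_q())
phi=np.arctan2(-.03,.56)
for d in(.03,.05,.07,.1):
    for k in(30,45,60):
        b=-np.cos(np.radians(k))*u(phi)+np.sin(np.radians(k))*Z
        for td in(30,45): 
            rr=stand(phi,np.radians(td));q=inverse_kinematics(p+b*d,rr);print(d,k,td,None if q is None else np.round(q,2))
f,_,_=look("scene");cv2.imwrite("pics/b2.png",cv2.resize(f,(640,480))[:,:,::-1])
E
```

```text
[ 0.55834387 -0.0299324   0.04033942] [ 0.86463348 -0.04635455 -0.50026014] 0.7503667662590934 [-0.06  0.82  2.49  3.14  1.21 -1.57]
0.03 30 30 [-0.06  0.79  2.55  3.14  1.25 -1.57]
0.03 30 45 [-0.06  0.53  2.47  3.14  0.64 -1.57]
0.03 45 30 [-0.06  0.77  2.54  3.14  1.22 -1.57]
0.03 45 45 [-0.06  0.51  2.46  3.14  0.61 -1.57]
0.03 60 30 [-0.06  0.74  2.53  3.14  1.18 -1.57]
0.03 60 45 [-0.06  0.49  2.44  3.14  0.58 -1.57]
0.05 30 30 [-0.06  0.78  2.59  3.14  1.27 -1.57]
0.05 30 45 [-0.06  0.49  2.5   3.14  0.64 -1.57]
0.05 45 30 [-0.06  0.73  2.58  3.14  1.21 -1.57]
0.05 45 45 [-0.06  0.46  2.48  3.13  0.58 -1.57]
0.05 60 30 [-0.06  0.69  2.56  3.14  1.15 -1.57]
0.05 60 45 [-0.06  0.43  2.46  3.13  0.54 -1.57]
0.07 30 30 [-0.06  0.76  2.63  3.14  1.3  -1.57]
0.07 30 45 [-0.06  0.45  2.54  3.13  0.63 -1.57]
0.07 45 30 [-0.06  0.69  2.61  3.14  1.2  -1.57]
0.07 45 45 [-0.06  0.4   2.51  3.13  0.56 -1.57]
0.07 60 30 [-0.06  0.63  2.59  3.14  1.12 -1.57]
0.07 60 45 [-0.06  0.37  2.48  3.13  0.49 -1.57]
0.1 30 30 None
0.1 30 45 [-0.06  0.39  2.59  3.13  0.62 -1.57]
0.1 45 30 None
0.1 45 45 [-0.06  0.31  2.55  3.13  0.5  -1.57]
0.1 60 30 [-0.06  0.53  2.62  3.13  1.05 -1.57]
0.1 60 45 [-0.06  0.27  2.5   3.13  0.41 -1.57]
```

View pics/b2.png

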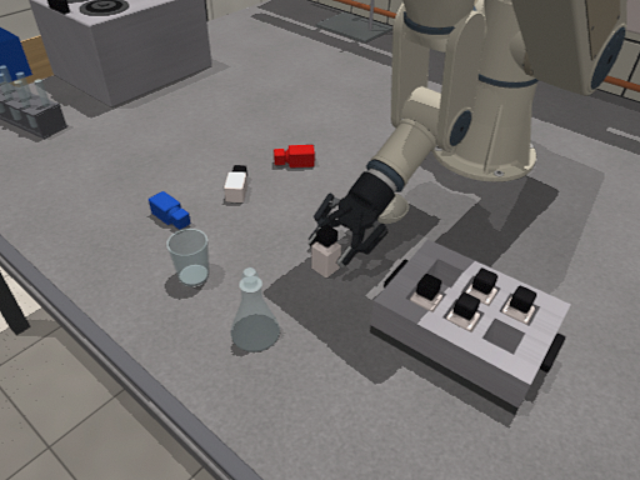

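The scene view shows spare b standing upright at (325,255) between the open fingers. I'll back off a shorter distance along the tool axis, then pick spare a with a 40° tilt.

```bash
python3 - <<'E'
import re
s=open("put.py").read()
s=s.replace("tau=np.radians(30)\n","").replace("def put(s,phi)","def put(s,phi,tau)").replace("p-t*.1,vel=.15","p-t*.065,vel=.15").replace("p-t*.1+.12*Z","p-t*.065+.12*Z")
open("put.py","w").write(s)
E
python3 - <<'E'
from put import *
p=np.array(monitor.current_eef_pos());t=R.from_rotvec(monitor.current_ee_rot()).apply(Z)
arm.move_l(p-t*.065,vel=.1); arm.move_l(p-t*.065+.2*Z,vel=.3)
print(monitor.current_time_s())
c=u(-2.477);tau=np.radians(40);g=np.array([.5058,-.3266,.026]);r=grasp(c,tau);p=tcp(g,r);t=R.from_rotvec(r).apply(Z)
effector.set_gripper(.85)
arm.reach(p-t*.12,r); arm.move_l(p,vel=.15)
effector.set_gripper(0.,50);print("w",monitor.current_width())
for h in(.25,.2,.15):
    try: arm.move_l(p+[0,0,h],vel=.25);break
    except arm.PlanningError: print("no",h)
print("w",monitor.current_width(),np.round(monitor.current_q(),2),monitor.current_time_s())
s=(.56,-.2); put(s,np.arctan2(s[1],s[0]),tau)
f,_,_=look("scene");cv2.imwrite("pics/a2.png",cv2.resize(f,(640,480))[:,:,::-1])
E
```

```text
19.4
w 0.4639598571581561
w 0.46302957423236846 [-0.93  0.32  1.8   0.77  1.17  2.75] 25.4583
contact z 0.041999999999999996 [-4.13005648  0.69991821 11.4531003 ]
t 33.5667
```

View pics/a2.png

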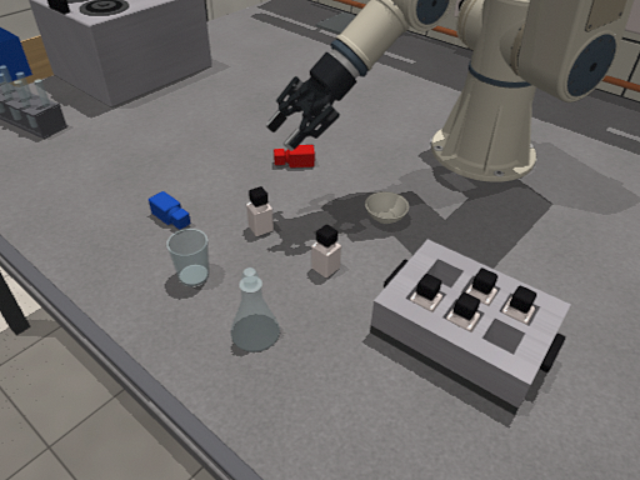

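Both spares now stand upright at (260,213) and (325,253), clear of the gripper and everything else. Next I'll take one close wrist look over each to check its position.

```bash
cat > ins.py <<'E'
from meas import *
from ik import *
YAW=.073;C=np.array([.5286,.2385])
def pocket(x,y): return C+R.from_euler('z',YAW).as_matrix()[:2,:2]@[x,y]
def over(s,phi):
    "choose jaw along +-radial, nearest wrist, look from above"
    best=min((q for q in ((inverse_kinematics((*s,.2),rot(-Z,k*u(phi))),k) for k in(1,-1)) if q[0] is not None),key=lambda q:abs(q[0][5]))
    r=rot(-Z,best[1]*u(phi)); arm.reach((*s,.2),r); return r,best[1]
def cap(s):
    f,K,T=look("wrist")
    v=np.linalg.inv(T)@[*s,.094,1];px=(K@v[:3])[:2]/v[2]
    k=big(f.max(2)<60,tuple(map(float,px)))
    P=cast(k.reshape(-1,2),K,T,.094)[:,:2]
    return f,px,P
E
python3 - <<'E'
from ins import *
s=np.array([.56,-.03]);phi=np.arctan2(s[1],s[0])
effector.set_gripper(.75)
r,k=over(s,phi);print(k,np.round(monitor.current_q(),2))
f,px,P=cap(s);M=R.from_rotvec(r).as_matrix()[:2,:2]
L=(P-s)@M  # tool-frame offsets
print("cap extents tool x",L[:,0].min(),L[:,0].max(),"y",L[:,1].min(),L[:,1].max(),px)
cv2.imwrite("pics/c1.png",f[:,:,::-1]);print(monitor.current_time_s())
print([ (k2,kk,np.round(q,2)) for k2,pp in((5,pocket(.032,.064)),(0,pocket(-.032,-.064))) for kk in(0,1,2,3) for q in[inverse_kinematics((*pp,.25),rot(-Z,u(YAW+kk*np.pi/2)))] if q is not None])
E
```

```text
1 [-0.06  0.3   1.82  0.    1.02 -0.  ]
cap extents tool x -0.011616214511994051 0.019993060562175695 y -0.01349091631845778 0.01487806389255721 [252.179827   192.80568073]
36.525
[(5, 0, array([0.5 , 0.36, 1.61, 0.  , 1.17, 0.43])), (5, 1, array([ 0.5 ,  0.36,  1.61, -0.  ,  1.17, -1.14])), (5, 2, array([ 0.5 ,  0.36,  1.61, -0.  ,  1.17, -2.72])), (5, 3, array([0.5 , 0.36, 1.61, 0.  , 1.17, 2.  ])), (0, 0, array([0.33, 0.2 , 1.83, 0.  , 1.11, 0.26])), (0, 1, array([ 0.33,  0.2 ,  1.83, -0.  ,  1.11, -1.32])), (0, 2, array([ 0.33,  0.2 ,  1.83, -0.  ,  1.11, -2.89])), (0, 3, array([0.33, 0.2 , 1.83, 0.  , 1.11, 1.83]))]
```

View pics/c1.png

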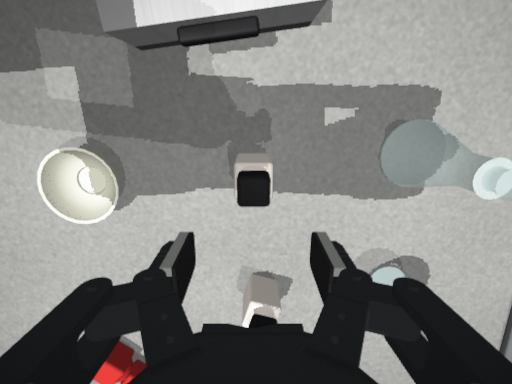

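The wrist view shows b's cap top at about (253,189). It is within 1 mm radially and about 3 mm off sideways, so I'll grip with the jaws across that sideways direction to self-centre it. Then I'll hover over pocket 5 and cross-check the block with the camera from the opposite side.

```bash
cat >> ins.py <<'E'
def regrip(s,phi,side):
    y=side*u(phi+np.pi/2); r=rot(-Z,y)
    arm.reach((*s,.13),r); arm.move_l((*s,.080),vel=.12)
    effector.set_gripper(0.,50); print("w",monitor.current_width())
    arm.move_l((*s,.25),vel=.3)
E
python3 - <<'E'
from ins import *
s=np.array([.5605,-.0285]);phi=np.arctan2(-.03,.56)
regrip(s,phi,1)
pp=pocket(.032,.064); r=rot(-Z,u(YAW+np.pi/2)); arm.reach((*pp,.25),r)
print(monitor.current_width(),monitor.current_time_s(),pp,np.round(monitor.current_q(),2))
f,K,T=look("wrist");np.savez("hov.npz",f=f,K=K,T=T)
cv2.imwrite("pics/hov.png",cv2.resize(f,(800,600),interpolation=cv2.INTER_CUBIC)[:,:,::-1])
# predicted rim of pocket 0 and 5
for x,y in((.032,.064),(-.032,-.064)):
    Q=[np.linalg.inv(T)@[*pocket(x+a*.024,y+b*.024),.08,1] for a,b in((1,1),(1,-1),(-1,-1),(-1,1))]
    print([((K@v[:3])[:2]/v[2]*800/512).round(0).tolist() for v in Q])
E
```

```text
w 0.34019082121008687
0.3387955988450902 40.8667 [0.55584692 0.30466347] [ 0.5   0.36  1.61 -0.    1.17 -1.15]
[[428.0, 304.0], [363.0, 304.0], [361.0, 239.0], [430.0, 239.0]]
[[244.0, 216.0], [174.0, 216.0], [163.0, 141.0], [236.0, 141.0]]
```

View pics/hov.png

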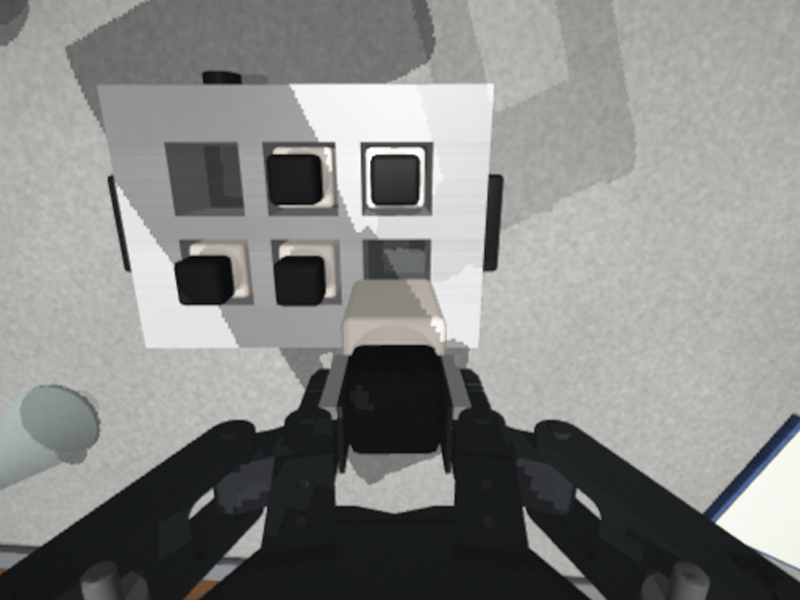

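The rims match the prediction within about 1 px: pocket 0 corners at (165,143), (237,143) and (245,215), and the pocket 5 top edge at y=239. Inserting now.

```bash
cat >> ins.py <<'E'
def insert(pp):
    arm.move_l((*pp,.165),vel=.2); arm.hold(.1); f0=monitor.current_force()
    for z in [.15,.135,.12,.11]+list(np.arange(.105,.0964,-.001)):
        arm.move_l((*pp,z),vel=.1 if z>.106 else .03); f=monitor.current_force()-f0
        if f[2]>4: break
    e=np.array(monitor.current_eef_pos()); print("stop z",z,"tcp",e,"f",np.round(f,1),"t",monitor.current_time_s()); return z
def release():
    effector.set_gripper(.55); p=np.array(monitor.current_eef_pos()); arm.move_l(p+[0,0,.12],vel=.25)
    print("t",monitor.current_time_s())
E
python3 - <<'E'
from ins import *
z=insert(pocket(.032,.064)+[0,.0005])
if z<.1035:
    release()
    s=np.array([.56,-.2]);phi=np.arctan2(s[1],s[0]);effector.set_gripper(.75)
    r=rot(-Z,u(phi+np.pi/2)); arm.reach((*s,.2),r)
    f,px,P=cap(s);M=R.from_rotvec(r).as_matrix()[:2,:2];L=(P-s)@M
    print("cap extents tool x",L[:,0].min(),L[:,0].max(),"y",L[:,1].min(),L[:,1].max(),monitor.current_time_s())
E
```

```text
stop z 0.09999999999999999 tcp [0.55604327 0.30516371 0.10090555] f [-2.2 -2.3  8.8] t 44.3083
t 45.2583
cap extents tool x -0.0135019239947538 0.018249836066805726 y -0.013223382693242977 0.014825236601218369 47.45
```

```bash
python3 - <<'E'
from ins import *
s=np.array([.56,-.2]);phi=np.arctan2(s[1],s[0])
regrip(s-.0005*u(phi)[:2],phi,1)
pp=pocket(-.032,-.064)+[0,.0005]; r=rot(-Z,u(YAW+np.pi/2)); arm.reach((*pp,.25),r)
print(monitor.current_width(),monitor.current_time_s())
z=insert(pp)
if z<.1035:
    release(); p=np.array(monitor.current_eef_pos()); arm.move_l(p+[-.1,-.12,.12],vel=.35)
    f,_,_=look("scene");g,_,_=look("top");print(monitor.current_time_s())
    cv2.imwrite("pics/end.png",np.hstack([cv2.resize(f[170:340,270:480],(420,340)),cv2.resize(g[130:240,80:210],(380,340))])[:,:,::-1])
E
```

```text
w 0.34022256159787856
0.3414170084358258 50.9333
stop z 0.09699999999999999 tcp [0.50164108 0.17287257 0.09768399] f [-0.8 -1.4  7.8] t 55.075
t 56.025
56.8417
```

View pics/end.png

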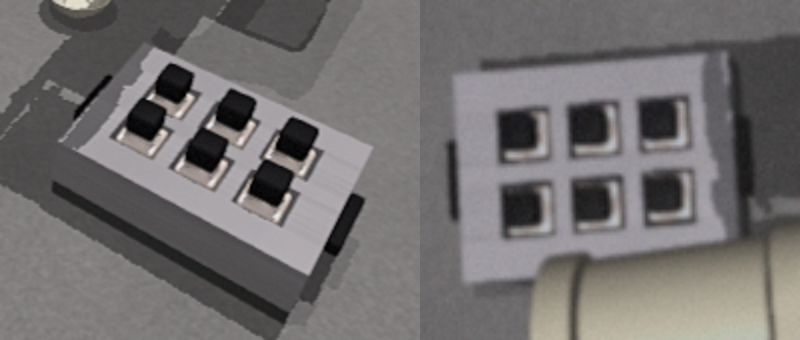

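The final view shows all six pockets filled with caps at matching heights, and the gripper is clear of the block.

```bash
python3 -c "
from rig import arm,monitor
print(monitor.current_time_s(),monitor.current_force());arm.finish_job()"
```

```text
56.8417 [-0.59316819  0.1333273  -0.55398255]
the job is handed in; nothing more can be done
```

I stood both spares upright on the bench and let go of them. I then regripped them by their caps and put spare_b in pocket 5 and spare_a in pocket 0. The job was handed in at 56.8 s of the 72 s allowed; no verdict is reported.

**Last checks:**
- **Pictures:** in the last scene and top images all six pockets are filled, caps up and level by eye, and the gripper is clear of the block. That image was cropped to the block, so I did not recheck the flask, beaker or dish at the end. I never worked near the flask or beaker; the dish was about 0.2 m behind where I stood the bottles.
- **Floor contact:** each bottle was lowered until the wrist felt the floor, about 8 to 9 N, before release.

**What disagreed:**
- **spare_a contact height:** the tool stopped about 2 to 3 mm lower than expected for spare_a (0.0977 m against 0.100 m). The cap may have slipped slightly in the grip. spare_b stopped at 0.1009 m, as expected.
- **Close look at spare_b:** the wrist camera put the standing bottle about 3 mm sideways of where it was placed. I gripped across that direction so the jaws centred it.
- **First retreat:** the planner refused my first move away from the standing spare_b, and nothing moved. A shorter one worked.

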